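# Clamp a slat in the sprung-arm jig

### The job

Draw the curved sprung arm of the clamping jig back, away from its fence, until it stays open by itself. Then lay the short slat (not the longer batten or the other offcuts) flat on the jig, lengthwise along the fence, close to it and about at its middle, let go of it, and push the arm back over so that it springs shut and holds the slat flush against the fence.

Things in the scene. Friction and masses are not known exactly. Their poses are not given: they have to be found in the camera images.
- slat_mid (a point): Centre (half-way up, 15 mm above the table at the start) of the short slat, a loose plain wooden bar: 45 mm wide (x), 100 mm long (y), 30 mm thick (z), about 0.1 kg. Near it, in changing places, lie offcuts of the same wood and thickness: a batten 45 x 150 mm, a 62 mm square block, a 64 mm round disc.
- seat (a point): Point on the top face (18 mm above the table) of the fixed grey 220 x 280 mm jig board, under the slat's centre when the slat is home. x points square to the fence, y along it, z up. Fence: low dark strip 12 mm high, 140 mm long, centred on y = 0, inner face at x = +22.5 mm: fingers over it stay above 12 mm. A slat laid within 20 mm of the fence is pushed flush by the arm.
- clip (a joint): Swing (rad) of the curved steel arm, growing away from the fence, anticlockwise from above. Pivot at seat x = -30.5, y = -130 mm; tip 130 mm from it, at (joint - 0.25) rad from the seat's +y towards -x. 0: shut, empty (start); 0.25: bears on a clamped slat; 1.05: back on its stop. Over-centre spring: below 0.70 it pulls shut, above 0.70 it holds the arm back.
- post (a point): Black upright round post on the arm's tip, above a small roller; the arm is moved by it, pinched or pushed from either side: 14 mm in diameter, foot 18 mm and top 60 mm above the board; this point is on its axis 42 mm above the board. The arm lies below the foot, bowed away from the fence. Drawing it back takes up to 7 N, sending it shut again 4 N; it snaps over quickly.
Not all that is in view belongs to the job. Leave any blue or yellow look-alike of the part that bears slat_mid alone.

How it is judged:
By the outcome, as a careful person would: the job done as asked, in the order asked, and still so for the second after the job is handed in, with the robot touching nothing.
It also fails if it takes over 70 s, if anything falls off the work surface, if the arm or the gripper's body presses on something with over 40 N, if the wrist force passes 120 N, or if a joint passes its speed limit or range.

### The arm

A 6-joint arm with a two-finger parallel gripper is mounted at the origin on the work surface. World frame = base frame: x ahead of the robot, y to its left, z up, the work surface at z = 0. Lengths are in m, angles in rad, forces in N, time in s.
With the tool pointing down it reaches from about 0.3 to 0.775 m from the base axis. Payload 14.6 kg.
Tool frame: the origin (TCP) lies on the centre line of the jaws, within the pads' length; the fingertips stand 19 mm ahead of it and the grasp point (between the pads) is the TCP; y points along the fingers, x is the direction in which the jaws open and shut, and the axes are right-handed (so a half turn about y gives the same grasp; the last joint's range is limited). The gripper opens to 94 mm and grips with 3 to 60 N. Pads are 16 mm wide; open, the fingers measure 119 mm over their backs; the gripper's body (75 mm by 177 mm) begins 78 mm behind the grasp point.
Start: joints at [1.067, 0.3, 1.521, -0, 1.321, -0.067], TCP at [0.233, 0.498, 0.192] pointing down, gripper open.
Joint ranges: [-3.03, 3.03], [-0.79, 2.21], [0.23, 2.52], [-1.04, 4.18], [0, 3.07], [-2.55, 2.55]. Speed limits (rad/s): [2.22, 2.22, 2.57, 3.14, 3.14, 3.14].

### API

Orientations are given as [roll, pitch, yaw] about the fixed x, y, z axes, in that order (R = Rz(yaw) Ry(pitch) Rx(roll)).
In Python, from station import get_obs, cams, workorder gives the robot as it stands.
- The arm moves only by the shell command python3 -m handwheel 'ROWS' [FORCE]. ROWS is JSON, a list of rows, each an object of numbers: "fingers": the opening, from -1 (shut) to 1 (fully open); "x", "y", "z": the shift along the tool's x, y, z in m; "spin": the turn about the tool's y in degrees. In form: [{"fingers": .., "x": .., "y": .., "z": .., "spin": ..}, ...]. A call has exactly 10 rows; each row is the pose to reach, as a shift and turn from the pose commanded when the call began, along the tool's axes at that moment; what a row does not reach only later rows make up. A row lasts 1/10 s, in which the tool goes at most 50 mm and 8.59 degrees, less where a joint would pass 70% of its speed; a pose out of reach is approached as far as the arm can. A call with a gripper value outside its range is refused whole. The fingers move at their own pace and stop on an object; FORCE is the grip in N (left out, the last holds). Time passes only in rows, so rows that repeat a pose let the fingers close, or fill a call up. It gives the time, the measured TCP pose, the force and the opening at its end, in the units of the state.
- get_obs(): the state, without advancing time (a new reading comes with each control period).
- cams.camera(name): name is "scene" or "top"; returns (picture, depth): 400x640x3 uint8, red, green, blue; 400x640 float32, m along the optical axis (not along the pixel's ray), 0 where there is no reading.
- cams.get_calibration(name): a dict with "fx", "fy", "cx", "cy" (pixels), "dist" ([k1, k2, p1, p2, k3] as OpenCV has them; the pictures are not rectified), "view" (4x4, takes a point from world to camera coordinates). Camera axes: x right, y down, z forward; pixel columns grow to the right and rows downward; lengths in m; the calibration is good to about 2 mm. A picture is of the moment at which its call begins. get_calibration takes no time and is no camera call.
- workorder.hand_in(): hands the job in, once; it reports no verdict.
The state is a dict: "time_s": time; "qpos": joint angles; "joint_vel": joint speeds; "tau": joint torques, N m; "ee_pos": TCP position; "eef_rot": TCP orientation; "force": force on the tool from outside, world axes, zero at the start; "moment": the same for the moment, N m; "grip_width": finger opening in m.
Only numpy, scipy, OpenCV 4.12 (cv2) and the standard library are available. Lean on these libraries where they do the work, as an engineer would, in place of code of your own. Each camera call takes 0.05 s, during which the arm holds its last target. There are 200 camera calls.

## Working session

There is one attempt and no reset: what is moved stays moved. The work goes in short steps, Python scripts to look and compute and a shell command to move; the robot and the scene stay as the last step left them, time stands still between calls to the robot, and variables do not carry over. Pictures are saved under pics/ and viewed, about 8 in all and at most 12, crops included, and the job is handed in when it is done.

```bash
ls; mkdir -p pics
cat > h.py <<'E'
import numpy as np, cv2
from station import get_obs, cams, workorder
from scipy.spatial.transform import Rotation as R
def grab(n,tag):
    p,d=cams.camera(n); cv2.imwrite(f'pics/{tag}.png',p[:,:,::-1]); np.save(f'pics/{tag}.npy',d); return p,d
def K(n):
    c=cams.get_calibration(n); return np.array([[c['fx'],0,c['cx']],[0,c['fy'],c['cy']],[0,0,1.]]),np.array(c['dist'],float),np.array(c['view'])
def ray(n,uv):
    k,d,V=K(n); q=cv2.undistortPoints(np.array([[uv]],float),k,d)[0,0]
    return np.linalg.inv(V), np.array([q[0],q[1],1.])
def deproj(n,uv,depth):
    W,r=ray(n,uv); return (W@np.append(r*depth,1))[:3]
def atz(n,uv,z):
    W,r=ray(n,uv); o=W[:3,3]; v=W[:3,:3]@r; return o+v*(z-o[2])/v[2]
def tri(n1,uv1,n2,uv2):
    W,r=ray(n1,uv1); X,s=ray(n2,uv2); o1,v1,o2,v2=W[:3,3],W[:3,:3]@r,X[:3,3],X[:3,:3]@s
    t=np.linalg.lstsq(np.c_[v1,-v2],o2-o1,rcond=None)[0]; a,b=o1+v1*t[0],o2+v2*t[1]
    return (a+b)/2,np.linalg.norm(a-b)
def proj(n,P):
    k,d,V=K(n); return cv2.projectPoints(np.atleast_2d(P).astype(float),cv2.Rodrigues(V[:3,:3])[0],V[:3,3],k,d)[0][:,0]
E
python3 - <<'E'
from h import *
np.set_printoptions(precision=4,suppress=True)
for n in('scene','top'): grab(n,n+'0'); print(n,np.linalg.inv(K(n)[2])[:3,3])
o=get_obs(); print(o); print(R.from_euler('xyz',o['eef_rot']).as_matrix())
E
```

```text
pics
scene [0.8177 0.5338 0.8497]
top [ 0.281  -0.0099  0.8141]
{'time_s': 0.1, 'qpos': array([ 1.0674,  0.3004,  1.5215, -0.    ,  1.3207, -0.0666]), 'joint_vel': array([-0.0004, -0.0011, -0.0021, -0.001 ,  0.0002, -0.0001]), 'tau': array([  0.0025, -53.2639, -35.3284,   0.071 ,   0.0234,  -0.0001]), 'ee_pos': array([0.2326, 0.4982, 0.1911]), 'eef_rot': array([-1.5707,  0.001 ,  1.134 ]), 'force': array([ 0.5404, -0.8561, -0.7688]), 'moment': array([-0.0217,  0.0114,  0.0705]), 'grip_width': 0.09432240353326828}
[[ 0.423  -0.0005 -0.9061]
 [ 0.9061 -0.0009  0.423 ]
 [-0.001  -1.      0.0001]]
```

View pics/scene0.png

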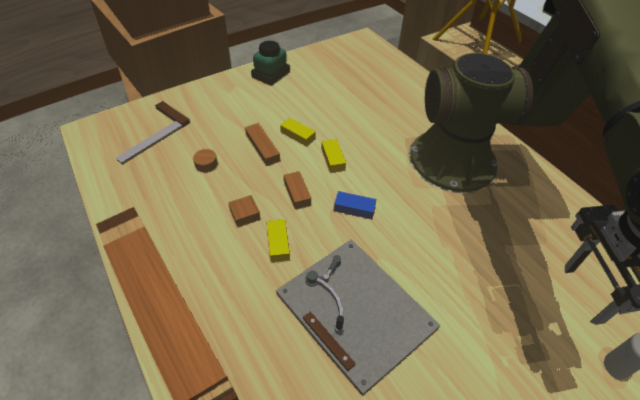

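View pics/top0.png

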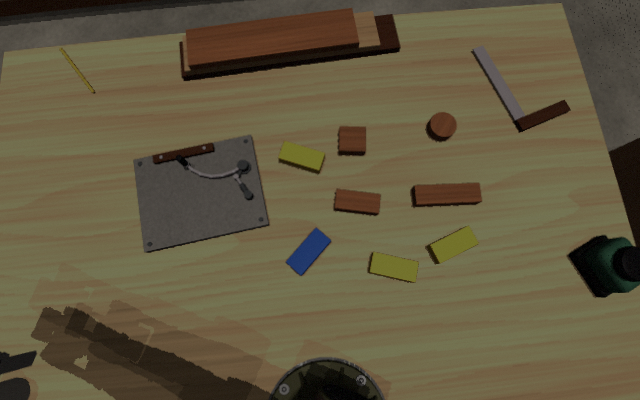

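Top view: the short slat is at (357,202). The things it could be taken for are the batten (447,195), block (352,140), disc (442,126), yellow bars (302,157), (394,266) and (454,245), and the blue bar (309,252). The jig is at (202,192), its fence at (184,153), post near (180,160) and pivot at (243,167). In the scene view the slat is at (297,190) and the post at (340,323). Next are close crops of both.

Run:
```python
import cv2,numpy as np
s=cv2.imread('pics/scene0.png');t=cv2.imread('pics/top0.png')
r=lambda a,f:cv2.resize(a,None,fx=f,fy=f,interpolation=cv2.INTER_CUBIC)
# top: jig 130..275 x 130..255 ; slat 325..390,180..220
a=r(t[130:255,130:275],2.75);b=r(t[180:225,325:390],6)
c=r(s[240:390,275:440],2.4);d=r(s[165:215,270:325],7)
H=np.zeros((600,800,3),np.uint8)
for im,x,y in((a,0,0),(b,400,0),(d,400,280)): 
    h,w=im.shape[:2];h=min(h,600-y);w=min(w,800-x);H[y:y+h,x:x+w]=im[:h,:w]
H=H[:600]
cv2.imwrite('pics/c1.png',H)
cv2.imwrite('pics/c2.png',r(s[240:390,275:440],4)[:600])
```

```text
(no output)
```

View pics/c1.png

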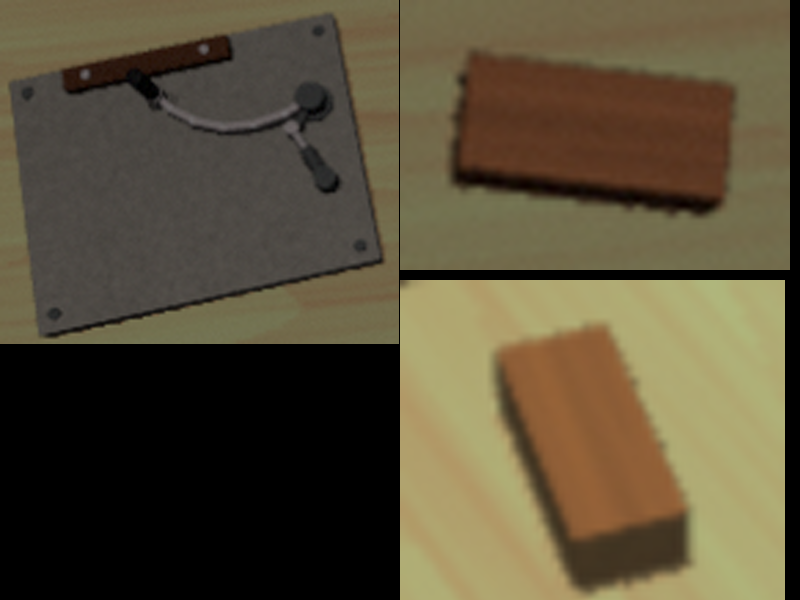

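View pics/c2.png

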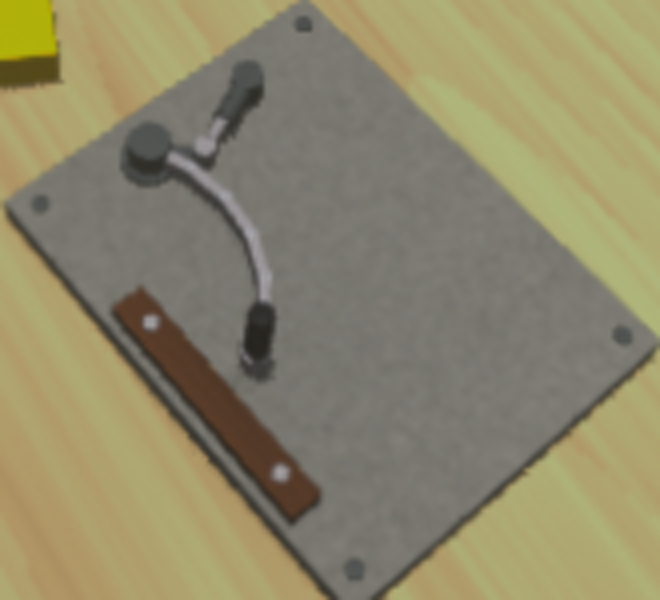

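The crops confirm the slat: a plain brown bar with aspect ratio about 2.2. The post's top is at crop (134,77) in the top view and (262,312) in the scene view. I'll triangulate these next.

```bash
cat > m.py <<'E'
from h import *
np.set_printoptions(precision=4,suppress=True)
def un(p,f,o,off=(0,0)): return (np.array(p)-off+.5)/f-.5+o
T=lambda p:un(p,2.75,(130,130)); S=lambda p:un(p,4,(275,240))
TS=lambda p:un(p,6,(325,180),(400,0)); SS=lambda p:un(p,7,(270,165),(400,280))
def go(name,s,t):
    P,e=tri('scene',s,'top',t); print(name,P,'gap',round(e,4)); return P
C=[go('slat',SS(a),TS(b)) for a,b in(((572,540),(470,52)),((686,512),(462,172)),((605,325),(722,200)),((500,350),(733,87)))]
C=np.array(C); print('c',C.mean(0),'len',np.linalg.norm(C[0]-C[3]),np.linalg.norm(C[0]-C[1]),'ydir',C[0]+C[1]-C[2]-C[3])
d=(C[0]+C[1]-C[2]-C[3]);print('yaw of long',np.degrees(np.arctan2(d[1],d[0])))
pv=go('pivot',S((148,140)),T((312,99)))
b=np.array([go('bolt',S(a),T(c)) for a,c in(((40,203),(318,31)),((354,568),(27,93)),((303,24),(360,246)),((622,335),(54,314)))])
f=np.array([go('screw',S(a),T(c)) for a,c in(((151,322),(203,49)),((280,473),(84,74)))])
go('posttop',S((262,310)),T((134,77))); go('postfoot',S((256,355)),T((153,99)))
y=(b[1]-b[0])+(b[3]-b[2]); y[2]=0; y/=np.linalg.norm(y); x=np.array([y[1],-y[0],0])
yf=f[1]-f[0]; print('y',y,np.degrees(np.arctan2(y[1],y[0])),np.degrees(np.arctan2(yf[1],yf[0])))
fm=f.mean(0); fi=[go('fin',S(a),T(c)) for a,c in(((140,288),(231,58)),((318,493),(67,90)))]
print('fence in jig from pivot', [( (p-pv)@x,(p-pv)@y) for p in list(f)+fi+list(b)])
print('seat via pivot',pv+x*.0305+y*.13,'via bolts ctr',b.mean(0),'via screws', fm-x*(.0225+.011))
E
python3 m.py
```

```text
slat [ 0.4816 -0.0742  0.0283] gap 0.0006
slat [ 0.4377 -0.0668  0.0244] gap 0.0008
slat [ 0.4166 -0.1606  0.0272] gap 0.0001
slat [ 0.4579 -0.17    0.0278] gap 0.0017
c [ 0.4484 -0.1179  0.0269] len 0.09867611352806581 0.044678142245691076 ydir [ 0.0449  0.1896 -0.0023]
yaw of long 76.68950464171343
pivot [0.5549 0.1291 0.0334] gap 0.0011
bolt [0.6206 0.1239 0.0173] gap 0.0
bolt [0.5903 0.3721 0.0179] gap 0.0
bolt [0.4314 0.1008 0.016 ] gap 0.0001
bolt [0.4013 0.3491 0.0165] gap 0.0004
screw [0.609  0.2187 0.0301] gap 0.0001
screw [0.5973 0.3184 0.0304] gap 0.0003
posttop [0.5719 0.2595 0.077 ] gap 0.0004
postfoot [0.5715 0.2615 0.027 ] gap 0.0028
y [-0.1207  0.9927  0.    ] 96.93350898355 96.68872865236713
fin [0.6018 0.1972 0.023 ] gap 0.0008
fin [0.5863 0.3348 0.0258] gap 0.0003
fence in jig from pivot [(np.float64(0.06449778807638622), np.float64(0.08238114437028259)), (np.float64(0.06492651422737464), np.float64(0.1827325470012833)), (np.float64(0.05470669671888831), np.float64(0.06185530508616039)), (np.float64(0.05596199726837262), np.float64(0.20039671117303773)), (np.float64(0.06452819135718466), np.float64(-0.013087915961262504)), (np.float64(0.06447304959912098), np.float64(0.2368969880892319)), (np.float64(-0.12601738454726205), np.float64(-0.013190775021083938)), (np.float64(-0.12596224278919838), np.float64(0.23692796628974558))]
seat via pivot [0.5695 0.2619 0.0334] via bolts ctr [0.5109 0.2365 0.0169] via screws [0.5699 0.2645 0.0303]
```

Measurements agree with the description: slat 99×45 mm with its top at 27–28 mm, and the post within 1 mm of its predicted place. The slat's centre is (0.448,-0.118), long axis heading 76.7°. The seat is (0.5697,0.263), jig x heading 6.8°. Now a helper to convert targets into rows.

```bash
cat >> h.py <<'E'
SEAT=np.array([.5697,.263,.018]); TH=np.radians(6.8)
JX=np.array([np.cos(TH),np.sin(TH),0]); JY=np.array([-np.sin(TH),np.cos(TH),0])
def jig(x,y,z): return SEAT+JX*x+JY*y+np.array([0,0,z])
def post(q,z=.042): return jig(-.0305-.13*np.sin(q-.25),-.13+.13*np.cos(q-.25),z)
def to(P,head,frm=None):
    o=get_obs(); M=R.from_euler('xyz',o['eef_rot']).as_matrix(); p=o['ee_pos'] if frm is None else frm
    d=M.T@(np.array(P)-p); h=np.degrees(np.arctan2(M[1,0],M[0,0])); s=(h-head+90)%180-90
    return np.round(d*1000,1),round(s,1)
E
python3 -c "
from h import *
print(to(post(0,.095),6.8), post(0))"
```

```text
(array([ -72.9,   78.1, -408.5]), np.float64(58.2)) [0.57182934 0.25918389 0.06      ]
```

```bash
python3 -m handwheel '[{"fingers":-0.1,"x":-0.008,"y":0.008,"z":-0.041,"spin":6.5},{"fingers":-0.1,"x":-0.016,"y":0.016,"z":-0.082,"spin":13},{"fingers":-0.1,"x":-0.024,"y":0.024,"z":-0.123,"spin":19.5},{"fingers":-0.1,"x":-0.032,"y":0.032,"z":-0.163,"spin":26},{"fingers":-0.1,"x":-0.041,"y":0.040,"z":-0.204,"spin":32.5},{"fingers":-0.1,"x":-0.049,"y":0.048,"z":-0.25,"spin":39},{"fingers":-0.1,"x":-0.057,"y":0.056,"z":-0.295,"spin":45.5},{"fingers":-0.1,"x":-0.065,"y":0.064,"z":-0.34,"spin":52},{"fingers":-0.1,"x":-0.070,"y":0.070,"z":-0.38,"spin":58.2},{"fingers":-0.1,"x":-0.073,"y":0.078,"z":-0.4085,"spin":58.2}]' 20
python3 - <<'E'
from h import *
print(to(post(0),6.8)); p,d=grab('scene','s1'); grab('top','t1')
o=get_obs();print(o['ee_pos'],o['grip_width'],o['force'])
a=cv2.imread('pics/s1.png')[210:390,260:460];b=cv2.imread('pics/t1.png')[100:260,120:280]
cv2.imwrite('pics/v1.png',np.hstack([cv2.resize(a,(400,360)),cv2.resize(b,(360,360))]))
E
```

```text
time_s: 1.1
ee_pos: [0.5737, 0.2575, 0.113]
eef_rot: [-1.571, 0.0, 0.113]
force: [-0.7, 0.9, 0.5]
grip_width: 0.0419
(array([-1.7, 53. ,  1.9]), np.float64(-0.3))
[0.57356538 0.2568214  0.11156419] 0.0427228488892582 [ 0.28806072  0.30548234 -0.65398863]
```

View pics/v1.png

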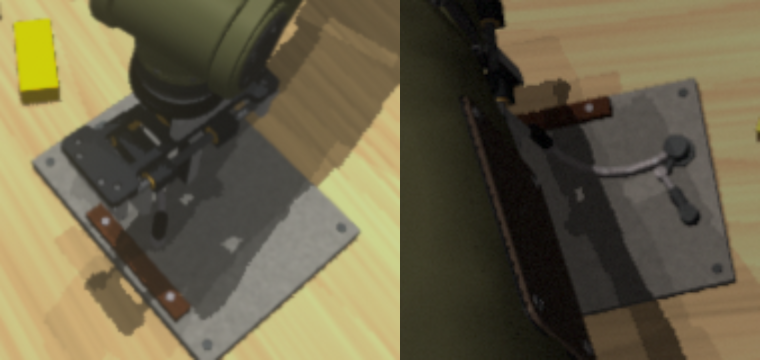

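Both views show the fingers straddling above the post, at (158,220) in the left crop, and clear of the fence. Lower and pinch.

```bash
python3 -m handwheel '[{"fingers":-0.1,"x":-0.0015,"y":0.017,"z":0.002,"spin":0},{"fingers":-0.1,"x":-0.0015,"y":0.034,"z":0.002,"spin":0},{"fingers":-0.1,"x":-0.0015,"y":0.052,"z":0.002,"spin":0},{"fingers":-0.1,"x":-0.0015,"y":0.052,"z":0.002,"spin":0},{"fingers":-1,"x":-0.0015,"y":0.052,"z":0.002,"spin":0},{"fingers":-1,"x":-0.0015,"y":0.052,"z":0.002,"spin":0},{"fingers":-1,"x":-0.0015,"y":0.052,"z":0.002,"spin":0},{"fingers":-1,"x":-0.0015,"y":0.052,"z":0.002,"spin":0},{"fingers":-1,"x":-0.0015,"y":0.052,"z":0.002,"spin":0},{"fingers":-1,"x":-0.0015,"y":0.052,"z":0.002,"spin":0}]' 20
python3 - <<'E'
from h import *
o=get_obs();print(o['ee_pos'],o['grip_width'],o['force'])
for q in np.linspace(0,1.05,8): print(round(q,2),to(post(q),6.8,frm=post(0)),np.degrees(q))
E
```

```text
time_s: 2.2
ee_pos: [0.5712, 0.2618, 0.0625]
eef_rot: [-1.57, -0.003, 0.118]
force: [4.4, 3.4, -0.5]
grip_width: 0.0113
[0.57124179 0.26181169 0.06249846] 0.01132645344301883 [ 4.40346925  3.44869103 -0.52237975]
0.0 (array([0., 0., 0.]), np.float64(-0.0)) 0.0
0.15 (array([-19.2,  -0.1,   3.4]), np.float64(-0.0)) 8.594366926962348
0.3 (array([-38.7,  -0.1,   3.9]), np.float64(-0.0)) 17.188733853924695
0.45 (array([-58. ,  -0.2,   1.4]), np.float64(-0.0)) 25.783100780887043
0.6 (array([-76.7,  -0.3,  -3.9]), np.float64(-0.0)) 34.37746770784939
0.75 (array([-94.5,  -0.3, -11.9]), np.float64(-0.0)) 42.97183463481174
0.9 (array([-110.8,   -0.4,  -22.5]), np.float64(-0.0)) 51.566201561774086
1.05 (array([-125.4,   -0.4,  -35.4]), np.float64(-0.0)) 60.160568488736445
```

Opening of 11 mm is less than the 14 mm post, and there is some side force. Take a look.

Run:
```python
from h import *
grab('scene','s2'); grab('top','t2')
o=get_obs();print(o['ee_pos'],o['grip_width'],o['force'],proj('scene',[post(0,.018),post(0,.06),o['ee_pos']+[0,0,-.019]]))
a=cv2.imread('pics/s2.png')[270:370,290:400]
b=cv2.imread('pics/t2.png')[130:190,150:260]
cv2.imwrite('pics/v2.png',np.vstack([cv2.resize(a,None,fx=4,fy=4,interpolation=2),cv2.resize(b,None,fx=4,fy=4,interpolation=2)[:200]]))
```

```text
[0.57127796 0.26179459 0.06252968] 0.01133991752092628 [ 4.80168308  3.82242891 -0.11165573] [[338.81291955 325.85223805]
 [340.18909425 316.76127118]
 [340.01323542 325.18294107]]
```

View pics/v2.png

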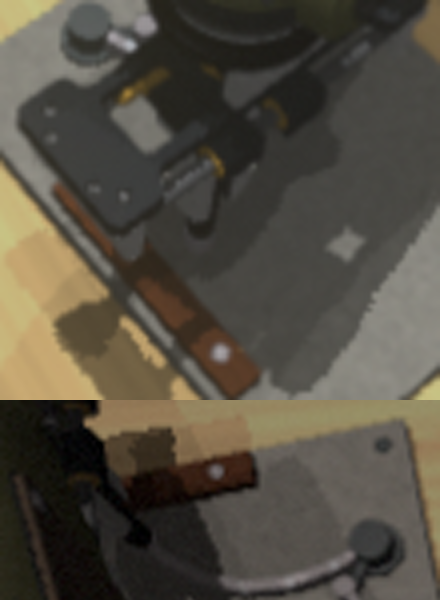

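The post is between the fingers (black, at crop (205,225)); the lower reading is probably pad compliance. Draw it back along the arc, turning with the arm.

```bash
python3 -m handwheel '[{"fingers":-1,"x":-0.0127,"y":0,"z":0.0026,"spin":-5.7},{"fingers":-1,"x":-0.0257,"y":0,"z":0.0039,"spin":-11.4},{"fingers":-1,"x":-0.0387,"y":0,"z":0.0039,"spin":-17.2},{"fingers":-1,"x":-0.0516,"y":0,"z":0.0026,"spin":-22.9},{"fingers":-1,"x":-0.0643,"y":0,"z":0,"spin":-28.6},{"fingers":-1,"x":-0.0767,"y":0,"z":-0.0038,"spin":-34.4},{"fingers":-1,"x":-0.0887,"y":0,"z":-0.0089,"spin":-40.1},{"fingers":-1,"x":-0.1001,"y":0,"z":-0.0151,"spin":-45.8},{"fingers":-1,"x":-0.1108,"y":0,"z":-0.0225,"spin":-51.6},{"fingers":-1,"x":-0.1208,"y":0,"z":-0.0308,"spin":-57.3}]' 25
python3 -m handwheel '[{"fingers":-1,"x":0,"y":0,"z":0,"spin":0},{"fingers":-1,"x":0,"y":0,"z":0,"spin":0},{"fingers":-0.4,"x":0,"y":0,"z":0,"spin":0},{"fingers":-0.4,"x":0,"y":0,"z":0,"spin":0},{"fingers":-0.4,"x":0,"y":0,"z":0,"spin":0},{"fingers":-0.4,"x":0,"y":-0.015,"z":0,"spin":0},{"fingers":-0.4,"x":0,"y":-0.035,"z":0,"spin":0},{"fingers":-0.4,"x":0,"y":-0.055,"z":0,"spin":0},{"fingers":-0.4,"x":0,"y":-0.080,"z":0,"spin":0},{"fingers":-0.4,"x":0,"y":-0.11,"z":0,"spin":0}]'
python3 -c "
from h import *
print(post(1.0),post(1.05),get_obs()['ee_pos'],get_obs()['force']);print(to([.4484,-.1179,.15],76.7-90))"
```

```text
time_s: 3.3
ee_pos: [0.4549, 0.2152, 0.0624]
eef_rot: [-1.574, -0.001, 1.123]
force: [11.0, -11.3, 0.0]
grip_width: 0.0111
time_s: 4.3
ee_pos: [0.4534, 0.2166, 0.1721]
eef_rot: [-1.57, 0.0, 1.119]
force: [-0.0, 0.1, 0.1]
grip_width: 0.0279
[0.45555484 0.21426146 0.06      ] [0.45148272 0.20919599 0.06      ] [0.45342394 0.21655424 0.17209684] [-0.01858268  0.13726563  0.05046695]
(array([-303. ,   22.1, -141.6]), np.float64(77.4))
```

```bash
python3 -m handwheel '[{"fingers":0.6,"x":-0.03,"y":0.001,"z":-0.014,"spin":7.8},{"fingers":0.6,"x":-0.06,"y":0.002,"z":-0.028,"spin":15.6},{"fingers":0.6,"x":-0.09,"y":0.004,"z":-0.042,"spin":23.4},{"fingers":0.6,"x":-0.12,"y":0.006,"z":-0.056,"spin":31.2},{"fingers":0.6,"x":-0.155,"y":0.008,"z":-0.072,"spin":39},{"fingers":0.6,"x":-0.19,"y":0.01,"z":-0.089,"spin":46.8},{"fingers":0.6,"x":-0.225,"y":0.012,"z":-0.105,"spin":54.6},{"fingers":0.6,"x":-0.26,"y":0.016,"z":-0.121,"spin":62.4},{"fingers":0.6,"x":-0.29,"y":0.02,"z":-0.135,"spin":70},{"fingers":0.6,"x":-0.303,"y":0.022,"z":-0.1416,"spin":77.4}]'
python3 - <<'E'
from h import *
grab('scene','s3'); grab('top','t3')
o=get_obs();print(o['ee_pos'],o['grip_width'],o['force']);print(to([.4484,-.1179,.034],76.7-90))
a=cv2.imread('pics/s3.png')[110:390,220:440]
b=cv2.imread('pics/t3.png')[120:270,120:400]
cv2.imwrite('pics/v3.png',np.hstack([cv2.resize(a,(440,560)),cv2.resize(b,(360,193))[:,:].copy() if 0 else cv2.copyMakeBorder(cv2.resize(b,(360,193)),0,367,0,0,0)]))
E
```

```text
time_s: 5.3
ee_pos: [0.4485, -0.1201, 0.1493]
eef_rot: [-1.571, -0.0, -0.24]
force: [0.1, 0.1, 0.4]
grip_width: 0.0751
[ 0.44864752 -0.11923973  0.14929744] 0.07546328817916068 [-0.70664305  0.62479145 -0.29548741]
(array([ -0.5, 115.3,   1.2]), np.float64(-0.3))
```

View pics/v3.png

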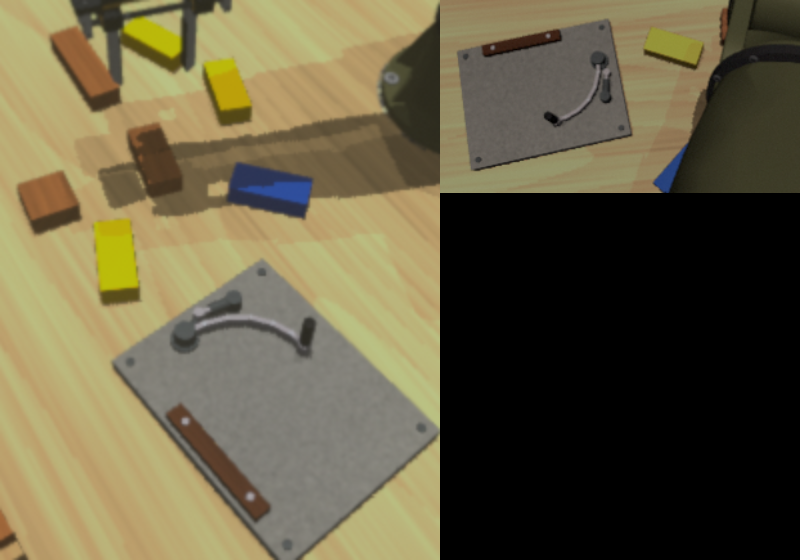

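The arm stays open by itself (post at (308,335) in the left crop), and the slat at (155,158) lies untouched below the fingers. Lower, grip and lift.

```bash
python3 -m handwheel '[{"fingers":0.6,"x":0,"y":0.03,"z":0.001,"spin":0},{"fingers":0.6,"x":0,"y":0.06,"z":0.001,"spin":0},{"fingers":0.6,"x":0,"y":0.09,"z":0.001,"spin":0},{"fingers":0.6,"x":0,"y":0.116,"z":0.001,"spin":0},{"fingers":0.6,"x":0,"y":0.116,"z":0.001,"spin":0},{"fingers":-0.4,"x":0,"y":0.116,"z":0.001,"spin":0},{"fingers":-0.4,"x":0,"y":0.116,"z":0.001,"spin":0},{"fingers":-0.4,"x":0,"y":0.116,"z":0.001,"spin":0},{"fingers":-0.4,"x":0,"y":0.116,"z":0.001,"spin":0},{"fingers":-0.4,"x":0,"y":0.116,"z":0.001,"spin":0}]' 20
python3 -c "
from h import *
o=get_obs();print(o['ee_pos'],o['grip_width'],o['force'])"
```

```text
time_s: 6.4
ee_pos: [0.4492, -0.1171, 0.0341]
eef_rot: [-1.571, -0.001, -0.232]
force: [-0.4, 0.0, -0.9]
grip_width: 0.0384
[ 0.44920519 -0.11713523  0.03405104] 0.03843299850208072 [-0.39855582  0.00666168 -0.87863904]
```

```bash
python3 -m handwheel '[{"fingers":-0.4,"x":0,"y":-0.005,"z":0,"spin":0},{"fingers":-0.4,"x":0,"y":-0.015,"z":0,"spin":0},{"fingers":-0.4,"x":0,"y":-0.03,"z":0,"spin":0},{"fingers":-0.4,"x":0,"y":-0.045,"z":0,"spin":0},{"fingers":-0.4,"x":0,"y":-0.06,"z":0,"spin":0},{"fingers":-0.4,"x":0,"y":-0.075,"z":0,"spin":0},{"fingers":-0.4,"x":0,"y":-0.09,"z":0,"spin":0},{"fingers":-0.4,"x":0,"y":-0.105,"z":0,"spin":0},{"fingers":-0.4,"x":0,"y":-0.12,"z":0,"spin":0},{"fingers":-0.4,"x":0,"y":-0.12,"z":0,"spin":0}]' 25
python3 -c "
from h import *
o=get_obs();print(o['ee_pos'],o['grip_width'],o['force']);print(to(jig(-.008,0,.13),6.8))"
```

```text
time_s: 7.4
ee_pos: [0.4498, -0.1174, 0.1559]
eef_rot: [-1.571, -0.004, -0.233]
force: [-0.5, 0.3, -0.5]
grip_width: 0.0282
[ 0.44981392 -0.11736904  0.1559018 ] 0.028213411569961606 [-0.54373157  0.25730088 -0.53283079]
(array([ 21.4,   7.8, 395. ]), np.float64(-20.1))
```

The opening went to its commanded 28 mm, so the slat isn't held. Look.

Run:
```python
from h import *
grab('scene','s4'); grab('top','t4')
print(get_obs()['grip_width'],get_obs()['force'])
a=cv2.imread('pics/s4.png')[80:280,190:410]
cv2.imwrite('pics/v4.png',cv2.resize(a,None,fx=3,fy=3,interpolation=2))
```

```text
0.02830214213523414 [ 0.63175237  0.09900223 -0.26663878]
```

View pics/v4.png

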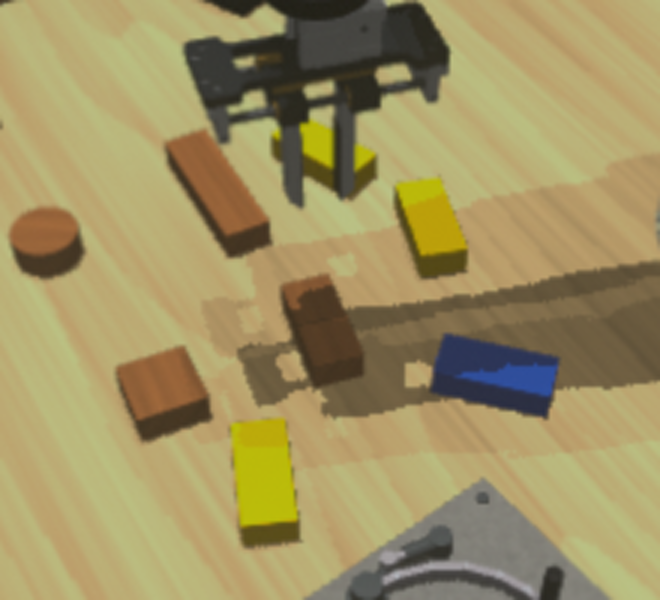

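Run:
```python
from h import *
np.set_printoptions(precision=4,suppress=True)
o=get_obs(); M=R.from_euler('xyz',o['eef_rot']).as_matrix(); e=o['ee_pos']
for s in(-1,1): 
  for w in (.014,.0265): print(s,w,proj('scene',e+M@[s*w,.019,0]))
# slat seen by depth: points of height 20-40mm near the slat
for n in('s0','s3','s4'):
  pass
D0=np.load('pics/scene0.npy');D4=np.load('pics/s4.npy')
for nm,D in(('0',D0),('4',D4)):
  P=[]
  for v in range(165,215):
    for u in range(265,330):
      if D[v,u]>0:
        p=deproj('scene',(u,v),D[v,u])
        if .02<p[2]<.06 : P.append(p)
  P=np.array(P); print(nm,len(P),np.median(P,0),cv2.minAreaRect((P[:,:2]*1000).astype(np.float32)))
# depth of fingertips
for u,v in((287,143),(305,141)): print(deproj('scene',(u,v),D4[v,u]))
```

```text
-1 0.014 [[301.6552 154.5263]]
-1 0.0265 [[306.6262 153.4427]]
1 0.014 [[290.4267 156.9792]]
1 0.0265 [[285.3729 158.0857]]Traceback (most recent call last):
  File "<stdin>", line 15, in <module>
  File "h.py", line 12, in deproj
    W,r=ray(n,uv); return (W@np.append(r*depth,1))[:3]
        ~~~^^^^^^
  File "h.py", line 9, in ray
    k,d,V=K(n); q=cv2.undistortPoints(np.array([[uv]],float),k,d)[0,0]
          ~^^^
  File "h.py", line 7, in K
    c=cams.get_calibration(n); return np.array([[c['fx'],0,c['cx']],[0,c['fy'],c['cy']],[0,0,1.]]),np.array(c['dist'],float),np.array(c['view'])
ValueError: time passes only in moves, steps and waits
```

```bash
python3 - <<'E'
s=open('h.py').read().replace("def K(n):","import functools\n@functools.lru_cache(None)\ndef K(n):");open('h.py','w').write(s)
E
python3 - <<'E'
from h import *
np.set_printoptions(precision=4,suppress=True)
for nm,f in(('0','scene0'),('4','s4')):
  D=np.load(f'pics/{f}.npy')
  P=np.array([deproj('scene',(u,v),D[v,u]) for v in range(165,215) for u in range(265,330) if D[v,u]>0])
  Q=P[(P[:,2]>.02)&(P[:,2]<.06)]; print(nm,len(Q),np.median(Q,0),cv2.minAreaRect((Q[:,:2]*1000).astype(np.float32)))
for v in range(134,152,2): print(v,[deproj('scene',(u,v),D[v,u]) for u in(287,305)])
T=np.load('pics/t4.npy')
e=get_obs()['ee_pos'];print(e)
E
```

```text
0 556 [ 0.4519 -0.1115  0.0297] ((449.67010498046875, -116.0025863647461), (103.5440673828125, 46.133480072021484), 76.60901641845703)
4 562 [ 0.4521 -0.1112  0.0296] ((407.35430908203125, -106.99160766601562), (102.51866912841797, 134.060791015625), 78.56221008300781)
134 [array([ 0.4737, -0.1123,  0.2172]), array([ 0.4329, -0.1025,  0.2064])]
136 [array([ 0.4738, -0.1124,  0.2114]), array([ 0.4316, -0.1047,  0.1983])]
138 [array([ 0.4733, -0.1136,  0.2044]), array([ 0.4322, -0.1037,  0.1933])]
140 [array([ 0.4744, -0.112 ,  0.2001]), array([ 0.4318, -0.1044,  0.1864])]
142 [array([ 0.4727, -0.1155,  0.1906]), array([ 0.4318, -0.1044,  0.1804])]
144 [array([ 0.4731, -0.1153,  0.1849]), array([ 0.4324, -0.1033,  0.1753])]
146 [array([ 0.4753, -0.1114,  0.1828]), array([ 0.3365, -0.2618, -0.0003])]
148 [array([ 0.3867, -0.2789,  0.002 ]), array([ 0.3423, -0.2522,  0.0022])]
150 [array([ 0.3885, -0.276 , -0.0026]), array([ 0.3462, -0.2457,  0.0014])]
[ 0.4489 -0.1171  0.1537]
```

Run:
```python
from h import *
np.set_printoptions(precision=3,suppress=True)
k,d,V=K('scene'); W=np.linalg.inv(V)
U=np.stack(np.meshgrid(np.arange(640.),np.arange(400.)),-1).reshape(-1,1,2)
q=cv2.undistortPoints(U,k,d)[:,0]; q=np.c_[q,np.ones(len(q))]
for f,e,h in(('scene0',(.2326,.4982,.191),65),('s1',(.5735,.2568,.1116),6.8),('s2',(.5712,.2618,.0625),6.8),('s3',(.4486,-.1192,.1493),-13.4),('s4',(.4489,-.1172,.1559),-13.3)):
  D=np.load(f'pics/{f}.npy').ravel(); P=(q*D[:,None])@W[:3,:3].T+W[:3,3]; P=P[D>0]
  a=np.radians(h); X=(P-e)@[np.cos(a),np.sin(a),0]; Y=(P-e)@[-np.sin(a),np.cos(a),0]
  m=(abs(X)<.07)&(abs(Y)<.013)&(P[:,2]>.045)
  print(f,e)
  for z0 in np.arange(.045,.23,.012):
    s=m&(P[:,2]>=z0)&(P[:,2]<z0+.012)
    if s.sum(): print('  z%.3f n%d x %s'%(z0,s.sum(),np.unique(np.round(X[s],2))))
```

```text
scene0 (0.2326, 0.4982, 0.191)
  z0.201 n36 x [-0.05  0.05  0.06]
  z0.213 n115 x [-0.06 -0.05  0.05  0.06]
  z0.225 n113 x [-0.06 -0.05  0.05  0.06]
s1 (0.5735, 0.2568, 0.1116)
  z0.045 n20 x [0.   0.01]
  z0.057 n21 x [-0.    0.01]
  z0.069 n47 x [-0.01 -0.    0.01]
  z0.117 n6 x [-0.02  0.02]
  z0.129 n41 x [-0.03 -0.02  0.03]
  z0.141 n58 x [-0.03 -0.02  0.02  0.03]
  z0.153 n50 x [-0.03 -0.02  0.02  0.03]
  z0.165 n47 x [-0.03 -0.02  0.03]
  z0.177 n22 x [-0.03 -0.02  0.03]
  z0.189 n10 x [-0.02  0.03]
  z0.201 n11 x [-0.03 -0.02]
  z0.213 n4 x [-0.02]
  z0.225 n19 x [0.04 0.05]
s2 (0.5712, 0.2618, 0.0625)
  z0.045 n18 x [0.   0.01]
  z0.057 n6 x [-0.]
  z0.069 n19 x [-0.01  0.    0.01]
  z0.081 n34 x [-0.02 -0.01  0.01  0.02]
  z0.093 n28 x [-0.02 -0.01  0.01  0.02]
  z0.105 n22 x [0.01 0.02]
  z0.117 n16 x [0.01 0.02]
  z0.129 n7 x [0.01 0.02]
  z0.141 n2 x [0.02]
  z0.153 n3 x [-0.01]
  z0.165 n11 x [0.03]
  z0.177 n24 x [0.03]
  z0.189 n91 x [0.02 0.03 0.04]
  z0.201 n46 x [0.01 0.02 0.03 0.04 0.05 0.06]
  z0.213 n185 x [0.01 0.02 0.06 0.07]
s3 (0.4486, -0.1192, 0.1493)
  z0.153 n5 x [-0.04  0.04]
  z0.165 n44 x [-0.05 -0.04  0.04  0.05]
  z0.177 n59 x [-0.05 -0.04  0.04  0.05]
  z0.189 n57 x [-0.05 -0.04  0.04  0.05]
  z0.201 n55 x [-0.05 -0.04  0.04  0.05]
  z0.213 n60 x [-0.05 -0.04  0.04  0.05]
  z0.225 n62 x [-0.05 -0.04  0.04  0.05]
s4 (0.4489, -0.1172, 0.1559)
  z0.165 n15 x [-0.02 -0.01  0.02]
  z0.177 n50 x [-0.02 -0.01  0.02  0.03]
  z0.189 n55 x [-0.02 -0.01  0.02  0.03]
  z0.201 n55 x [-0.02 -0.01  0.02  0.03]
  z0.213 n58 x [-0.02 -0.01  0.02  0.03]
  z0.225 n61 x [-0.02 -0.01  0.01  0.02  0.03]
```

The depth data show the fingertips are consistently about 16 mm above the reported z, not 19 mm below it, in all five pictures. So the post was only caught at its top, and the fingers closed above the slat without touching it. I'll correct for this: tip z = reported + 0.016.

```bash
python3 -m handwheel '[{"fingers":0.6,"x":0,"y":0,"z":0,"spin":0},{"fingers":0.6,"x":0,"y":0,"z":0,"spin":0},{"fingers":0.6,"x":0,"y":0,"z":0,"spin":0},{"fingers":0.6,"x":0,"y":0.02,"z":0,"spin":0},{"fingers":0.6,"x":0,"y":0.04,"z":0,"spin":0},{"fingers":0.6,"x":0,"y":0.06,"z":0,"spin":0},{"fingers":0.6,"x":0,"y":0.08,"z":0,"spin":0},{"fingers":0.6,"x":0,"y":0.1,"z":0,"spin":0},{"fingers":0.6,"x":0,"y":0.115,"z":0,"spin":0},{"fingers":0.6,"x":0,"y":0.12,"z":0,"spin":0}]' 20
python3 - <<'E'
from h import *
np.set_printoptions(precision=3,suppress=True)
p,D=grab('scene','s5'); o=get_obs(); e=o['ee_pos']; print(e,o['grip_width'],o['force'])
k,d,V=K('scene'); W=np.linalg.inv(V)
U=np.stack(np.meshgrid(np.arange(640.),np.arange(400.)),-1).reshape(-1,1,2)
q=cv2.undistortPoints(U,k,d)[:,0]; q=np.c_[q,np.ones(len(q))];D=D.ravel()
P=(q*D[:,None])@W[:3,:3].T+W[:3,3]; a=np.radians(-13.3)
X=(P-e)@[np.cos(a),np.sin(a),0]; Y=(P-e)@[-np.sin(a),np.cos(a),0]
for z0 in np.arange(.012,.09,.004):
    s=(D>0)&(abs(Y)<.07)&(abs(X)<.07)&(P[:,2]>=z0)&(P[:,2]<z0+.004)
    t=s&(abs(X)>.03)&(abs(Y)<.02)
    print('%.3f'%z0,s.sum(),t.sum(),X[t&(X>0)].round(3)[:4],X[t&(X<0)].round(3)[:4],Y[t].round(3)[:6])
E
```

```text
time_s: 8.5
ee_pos: [0.4482, -0.1168, 0.032]
eef_rot: [-1.571, 0.003, -0.233]
force: [-0.1, 1.6, 1.4]
grip_width: 0.0748
[ 0.448 -0.117  0.032] 0.07522249046713433 [ 0.235  0.014 -0.67 ]
0.012 25 0 [] [] []
0.016 26 0 [] [] []
0.020 23 0 [] [] []
0.024 88 0 [] [] []
0.028 392 0 [] [] []
0.032 57 0 [] [] []
0.036 0 0 [] [] []
0.040 0 0 [] [] []
0.044 1 1 [] [-0.041] [0.008]
0.048 10 10 [0.044 0.042 0.039 0.042] [-0.038 -0.038 -0.043 -0.042] [0.    0.007 0.008 0.011 0.012 0.009]
0.052 11 11 [0.049 0.038 0.041 0.039] [-0.038 -0.038 -0.048 -0.04 ] [0.    0.006 0.009 0.01  0.01  0.011]
0.056 13 13 [0.05  0.044 0.041 0.049] [-0.039 -0.038 -0.044 -0.048] [-0.003 -0.     0.007  0.01   0.011  0.009]
0.060 14 14 [0.05  0.049 0.038 0.041] [-0.038 -0.04  -0.046 -0.048] [0.006 0.008 0.008 0.01  0.01  0.01 ]
0.064 13 13 [0.05  0.038 0.043 0.041] [-0.038 -0.037 -0.04  -0.045] [-0.     0.002  0.008  0.01   0.01   0.011]
0.068 16 16 [0.05  0.049 0.038 0.048] [-0.038 -0.038 -0.04  -0.042] [-0.     0.006  0.009  0.01   0.01   0.011]
0.072 13 13 [0.05  0.049 0.045 0.042] [-0.038 -0.04  -0.043 -0.046] [-0.002  0.008  0.008  0.008  0.011 -0.004]
0.076 13 13 [0.05  0.037 0.04  0.048] [-0.038 -0.048 -0.037 -0.042] [-0.001  0.009  0.009  0.01   0.009  0.012]
0.080 15 15 [0.05  0.049 0.045 0.043] [-0.037 -0.037 -0.042 -0.044] [0.    0.008 0.01  0.011 0.012 0.012]
0.084 17 17 [0.05  0.05  0.045 0.042] [-0.038 -0.043 -0.05  -0.038] [-0.001  0.008  0.009  0.007  0.009  0.01 ]
0.088 13 13 [0.049 0.047 0.04  0.047] [-0.038 -0.037 -0.038 -0.045] [-0.002  0.     0.007  0.009  0.01   0.008]
```

Fingertip at z = 0.048 with 0.032 reported, so the 16 mm offset is confirmed; sideways is fine. Down 34 mm and grip.

```bash
python3 -m handwheel '[{"fingers":0.6,"x":0,"y":0.015,"z":0,"spin":0},{"fingers":0.6,"x":0,"y":0.028,"z":0,"spin":0},{"fingers":0.6,"x":0,"y":0.034,"z":0,"spin":0},{"fingers":0.6,"x":0,"y":0.034,"z":0,"spin":0},{"fingers":-0.4,"x":0,"y":0.034,"z":0,"spin":0},{"fingers":-0.4,"x":0,"y":0.034,"z":0,"spin":0},{"fingers":-0.4,"x":0,"y":0.034,"z":0,"spin":0},{"fingers":-0.4,"x":0,"y":0.034,"z":0,"spin":0},{"fingers":-0.4,"x":0,"y":0.034,"z":0,"spin":0},{"fingers":-0.4,"x":0,"y":0.034,"z":0,"spin":0}]' 20
python3 -m handwheel '[{"fingers":-0.4,"x":0,"y":0,"z":0,"spin":0},{"fingers":-0.4,"x":0,"y":-0.005,"z":0,"spin":0},{"fingers":-0.4,"x":0,"y":-0.02,"z":0,"spin":0},{"fingers":-0.4,"x":0,"y":-0.04,"z":0,"spin":0},{"fingers":-0.4,"x":0,"y":-0.06,"z":0,"spin":0},{"fingers":-0.4,"x":0,"y":-0.08,"z":0,"spin":0},{"fingers":-0.4,"x":0,"y":-0.1,"z":0,"spin":0},{"fingers":-0.4,"x":0,"y":-0.12,"z":0,"spin":0},{"fingers":-0.4,"x":0,"y":-0.13,"z":0,"spin":0},{"fingers":-0.4,"x":0,"y":-0.13,"z":0,"spin":0}]' 20
python3 -c "
from h import *
print(to(jig(-.008,0,.11),6.8))"
```

```text
time_s: 9.55
ee_pos: [0.4491, -0.1171, -0.0002]
eef_rot: [-1.571, -0.0, -0.233]
force: [-0.8, -0.4, 4.4]
grip_width: 0.0448
time_s: 10.55
ee_pos: [0.4494, -0.1172, 0.1305]
eef_rot: [-1.571, -0.002, -0.233]
force: [0.1, 0.6, -0.9]
grip_width: 0.0447
(array([ 21.9,   2.4, 394.9]), np.float64(-20.1))
```

Gripped at 44.7 mm. Carry it to above the seat, offset 8 mm from the fence.

```bash
python3 -m handwheel '[{"fingers":-0.4,"x":0.001,"y":0,"z":0.03,"spin":-2},{"fingers":-0.4,"x":0.003,"y":0,"z":0.07,"spin":-4},{"fingers":-0.4,"x":0.005,"y":0,"z":0.115,"spin":-6},{"fingers":-0.4,"x":0.008,"y":0,"z":0.16,"spin":-8},{"fingers":-0.4,"x":0.011,"y":0,"z":0.205,"spin":-10},{"fingers":-0.4,"x":0.014,"y":0,"z":0.25,"spin":-12.5},{"fingers":-0.4,"x":0.017,"y":0,"z":0.295,"spin":-15},{"fingers":-0.4,"x":0.019,"y":0,"z":0.34,"spin":-17},{"fingers":-0.4,"x":0.021,"y":0,"z":0.375,"spin":-19},{"fingers":-0.4,"x":0.022,"y":0,"z":0.395,"spin":-20.1}]'
python3 -m handwheel '[{"fingers":-0.4,"x":0,"y":0.01,"z":0,"spin":0},{"fingers":-0.4,"x":0,"y":0.02,"z":0,"spin":0},{"fingers":-0.4,"x":0,"y":0.03,"z":0,"spin":0},{"fingers":-0.4,"x":0,"y":0.04,"z":0,"spin":0},{"fingers":-0.4,"x":0,"y":0.05,"z":0,"spin":0},{"fingers":-0.4,"x":0,"y":0.06,"z":0,"spin":0},{"fingers":-0.4,"x":0,"y":0.07,"z":0,"spin":0},{"fingers":-0.4,"x":0,"y":0.075,"z":0,"spin":0},{"fingers":-0.4,"x":0,"y":0.075,"z":0,"spin":0},{"fingers":-0.4,"x":0,"y":0.075,"z":0,"spin":0}]'
python3 - <<'E'
from h import *
np.set_printoptions(precision=4,suppress=True)
grab('scene','s6');o=get_obs();print(o['ee_pos'],o['grip_width'],o['force'],to(jig(-.008,0,0.001),6.8))
a=cv2.imread('pics/s6.png')[230:390,260:460]
cv2.imwrite('pics/v6.png',cv2.resize(a,None,fx=3,fy=3,interpolation=2))
E
```

```text
time_s: 11.55
ee_pos: [0.561, 0.2646, 0.1276]
eef_rot: [-1.571, 0.002, 0.121]
force: [-0.3, -0.5, -1.5]
grip_width: 0.0448
time_s: 12.55
ee_pos: [0.5616, 0.2623, 0.0548]
eef_rot: [-1.571, -0.0, 0.118]
force: [-0.3, 0.6, -1.1]
grip_width: 0.0446
[0.5617 0.2623 0.055 ] 0.04496967186719153 [ 1.3065  0.1738 -1.0698] (array([ 0. , 36. , -0.3]), np.float64(-0.0))
```

View pics/v6.png

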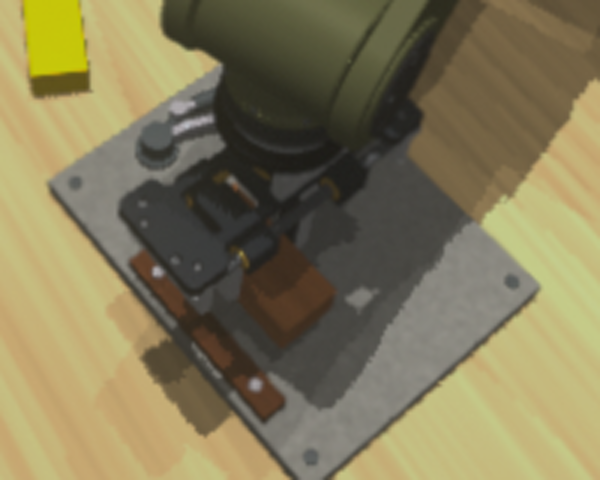

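The slat (crop (285,290)) hangs parallel to the fence and a little off it. Lower 36 mm, release gently, rise.

```bash
python3 -m handwheel '[{"fingers":-0.4,"x":0,"y":0.01,"z":0,"spin":0},{"fingers":-0.4,"x":0,"y":0.02,"z":0,"spin":0},{"fingers":-0.4,"x":0,"y":0.027,"z":0,"spin":0},{"fingers":-0.4,"x":0,"y":0.031,"z":0,"spin":0},{"fingers":-0.4,"x":0,"y":0.034,"z":0,"spin":0},{"fingers":-0.4,"x":0,"y":0.036,"z":0,"spin":0},{"fingers":-0.4,"x":0,"y":0.036,"z":0,"spin":0},{"fingers":-0.4,"x":0,"y":0.036,"z":0,"spin":0},{"fingers":-0.4,"x":0,"y":0.036,"z":0,"spin":0},{"fingers":-0.4,"x":0,"y":0.036,"z":0,"spin":0}]'
python3 -m handwheel '[{"fingers":0.2,"x":0,"y":0,"z":0,"spin":0},{"fingers":0.2,"x":0,"y":0,"z":0,"spin":0},{"fingers":0.2,"x":0,"y":0,"z":0,"spin":0},{"fingers":0.2,"x":0,"y":0,"z":0,"spin":0},{"fingers":0.2,"x":0,"y":-0.01,"z":0,"spin":0},{"fingers":0.2,"x":0,"y":-0.025,"z":0,"spin":0},{"fingers":0.2,"x":0,"y":-0.045,"z":0,"spin":0},{"fingers":0.2,"x":0,"y":-0.065,"z":0,"spin":0},{"fingers":0.2,"x":0,"y":-0.085,"z":0,"spin":0},{"fingers":-1,"x":0,"y":-0.105,"z":0,"spin":0}]'
python3 - <<'E'
from h import *
np.set_printoptions(precision=4,suppress=True)
print('target', to(jig(-.165,-.05,.105),6.8))
for q in(1.0,1.05): print(post(q), (post(q)-SEAT)@JX,(post(q)-SEAT)@JY)
E
```

```text
time_s: 13.6
ee_pos: [0.5615, 0.2622, 0.0188]
eef_rot: [-1.571, -0.0, 0.118]
force: [0.6, -0.6, -1.5]
grip_width: 0.0446
time_s: 14.6
ee_pos: [0.5616, 0.2623, 0.126]
eef_rot: [-1.57, -0.001, 0.118]
force: [-0.1, 0.6, -0.1]
grip_width: 0.0514
target (array([-156.9,    2.8,  -50.3]), np.float64(-0.0))
[0.4556 0.2143 0.06  ] -0.11911303880303342 -0.03488044704640328
[0.4515 0.2092 0.06  ] -0.12375629181693794 -0.03942812778486848
```

Run:
```python
from h import *
print(to(jig(-.148,-.054,.108),-48.2), get_obs()['grip_width'])
grab('scene','s7');grab('top','t7')
a=cv2.imread('pics/s7.png')[230:390,260:460];b=cv2.imread('pics/t7.png')[120:260,120:280]
cv2.imwrite('pics/v7.png',np.hstack([cv2.resize(a,None,fx=2.2,fy=2.2,interpolation=2),cv2.resize(b,(350,352),interpolation=2)[:352]]))
```

```text
(array([-139.8,   -0.2,  -54.3]), np.float64(55.0)) 0.051382525497889374
```

View pics/v7.png

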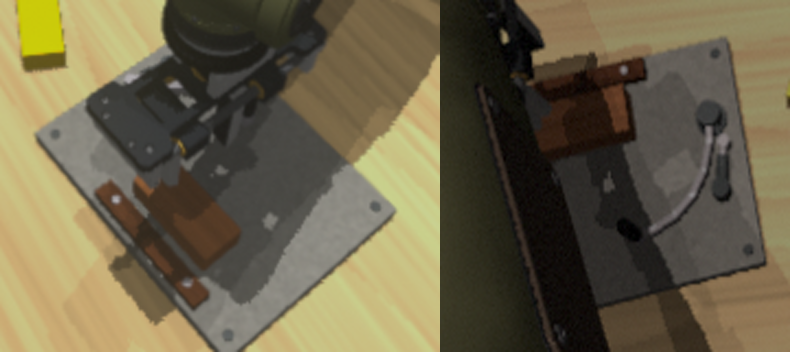

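The slat is released, flat and parallel to the fence with a small gap. The post is still back, at (628,229) in the right crop. Check the post's place there, then move behind it.

```bash
python3 - <<'E'
from h import *
p=atz('top',(120+188/2.1875,120+229/2.514),.076)
print(p,(p-SEAT)@JX,(p-SEAT)@JY)
E
python3 -m handwheel '[{"fingers":-1,"x":-0.014,"y":0,"z":-0.005,"spin":5.5},{"fingers":-1,"x":-0.028,"y":0,"z":-0.011,"spin":11},{"fingers":-1,"x":-0.042,"y":0,"z":-0.016,"spin":16.5},{"fingers":-1,"x":-0.056,"y":0,"z":-0.022,"spin":22},{"fingers":-1,"x":-0.07,"y":0,"z":-0.027,"spin":27.5},{"fingers":-1,"x":-0.084,"y":0,"z":-0.033,"spin":33},{"fingers":-1,"x":-0.098,"y":0,"z":-0.038,"spin":38.5},{"fingers":-1,"x":-0.112,"y":0,"z":-0.044,"spin":44},{"fingers":-1,"x":-0.128,"y":0,"z":-0.05,"spin":50},{"fingers":-1,"x":-0.14,"y":0,"z":-0.0543,"spin":55}]'
python3 -c "
from h import *
print(to(jig(-.148,-.054,.012),-48.2)); import numpy as np
e=get_obs()['ee_pos']; print((e-SEAT)@JX,(e-SEAT)@JY)"
```

```text
[0.4486481  0.20448413 0.076     ] -0.12712886922763783 -0.04377121190989596
time_s: 15.7
ee_pos: [0.4279, 0.1913, 0.1234]
eef_rot: [-1.571, 0.0, -0.846]
force: [-0.3, 0.6, -0.8]
grip_width: 0.0003
(array([ 0.5, 93.4,  1.3]), np.float64(-0.3))
-0.14933435136908546 -0.05438184275917639
```

```bash
python3 -m handwheel '[{"fingers":-1,"x":0.003,"y":0,"z":-0.006,"spin":0},{"fingers":-1,"x":0.003,"y":0.015,"z":-0.006,"spin":0},{"fingers":-1,"x":0.003,"y":0.03,"z":-0.006,"spin":0},{"fingers":-1,"x":0.003,"y":0.045,"z":-0.006,"spin":0},{"fingers":-1,"x":0.003,"y":0.06,"z":-0.006,"spin":0},{"fingers":-1,"x":0.003,"y":0.075,"z":-0.006,"spin":0},{"fingers":-1,"x":0.003,"y":0.088,"z":-0.006,"spin":0},{"fingers":-1,"x":0.003,"y":0.093,"z":-0.006,"spin":0},{"fingers":-1,"x":0.003,"y":0.093,"z":-0.006,"spin":0},{"fingers":-1,"x":0.003,"y":0.093,"z":-0.006,"spin":0}]'
python3 -m handwheel '[{"fingers":-1,"x":0,"y":0,"z":0.008,"spin":0},{"fingers":-1,"x":0,"y":0,"z":0.016,"spin":0},{"fingers":-1,"x":0,"y":0,"z":0.024,"spin":0},{"fingers":-1,"x":0,"y":0,"z":0.032,"spin":0},{"fingers":-1,"x":0,"y":0,"z":0.04,"spin":0},{"fingers":-1,"x":0,"y":0,"z":0.048,"spin":0},{"fingers":-1,"x":0,"y":0,"z":0.054,"spin":0},{"fingers":-1,"x":0,"y":0,"z":0.06,"spin":0},{"fingers":-1,"x":0,"y":0,"z":0.066,"spin":0},{"fingers":-1,"x":0,"y":0,"z":0.072,"spin":0}]'
python3 - <<'E'
from h import *
o=get_obs();e=o['ee_pos'];print((e-SEAT)@JX,(e-SEAT)@JY,o['force'])
E
```

```text
time_s: 16.7
ee_pos: [0.4267, 0.1856, 0.031]
eef_rot: [-1.57, -0.0, -0.841]
force: [0.7, 0.2, -0.0]
grip_width: 0.0005
time_s: 17.7
ee_pos: [0.4807, 0.2339, 0.0307]
eef_rot: [-1.57, -0.0, -0.842]
force: [-0.7, -0.4, 0.7]
grip_width: 0.0006
-0.09184718108414328 -0.018393625711375428 [-0.67654764 -0.36278737  0.72682987]
```

No force on the tool at the end: it has probably snapped over. Back off, rise, move clear and look.

```bash
python3 -m handwheel '[{"fingers":-1,"x":0,"y":0,"z":-0.015,"spin":0},{"fingers":-1,"x":0,"y":-0.005,"z":-0.03,"spin":0},{"fingers":-1,"x":0,"y":-0.03,"z":-0.035,"spin":0},{"fingers":-1,"x":0,"y":-0.065,"z":-0.035,"spin":0},{"fingers":-1,"x":0,"y":-0.1,"z":-0.035,"spin":0},{"fingers":-1,"x":0.01,"y":-0.13,"z":-0.05,"spin":0},{"fingers":-1,"x":0.045,"y":-0.15,"z":-0.07,"spin":0},{"fingers":-1,"x":0.085,"y":-0.15,"z":-0.09,"spin":0},{"fingers":-1,"x":0.12,"y":-0.15,"z":-0.11,"spin":0},{"fingers":-1,"x":0.15,"y":-0.15,"z":-0.13,"spin":0}]'
python3 -m handwheel '[{"fingers":-1,"x":0.035,"y":0,"z":-0.02,"spin":0},{"fingers":-1,"x":0.07,"y":0,"z":-0.04,"spin":0},{"fingers":-1,"x":0.1,"y":0,"z":-0.06,"spin":0},{"fingers":-1,"x":0.12,"y":0,"z":-0.07,"spin":0},{"fingers":-1,"x":0.12,"y":0,"z":-0.07,"spin":0},{"fingers":-1,"x":0.12,"y":0,"z":-0.07,"spin":0},{"fingers":-1,"x":0.12,"y":0,"z":-0.07,"spin":0},{"fingers":-1,"x":0.12,"y":0,"z":-0.07,"spin":0},{"fingers":-1,"x":0.12,"y":0,"z":-0.07,"spin":0},{"fingers":-1,"x":0.12,"y":0,"z":-0.07,"spin":0}]'
python3 - <<'E'
from h import *
grab('scene','s8');grab('top','t8')
a=cv2.imread('pics/s8.png')[230:390,265:445];b=cv2.imread('pics/t8.png')[120:260,125:285]
cv2.imwrite('pics/v8.png',np.hstack([cv2.resize(a,(405,360),interpolation=2),cv2.resize(b,(395,346),interpolation=2)[:346] if 0 else cv2.copyMakeBorder(cv2.resize(b,(395,346),interpolation=2),0,14,0,0,0)]))
E
```

```text
time_s: 18.7
ee_pos: [0.4837, 0.0333, 0.181]
eef_rot: [-1.57, -0.001, -0.842]
force: [0.9, 0.1, -0.8]
grip_width: 0.0004
time_s: 19.7
ee_pos: [0.5108, -0.1006, 0.1806]
eef_rot: [-1.571, -0.0, -0.841]
force: [0.2, -0.3, 0.2]
grip_width: 0.0003
```

View pics/v8.png

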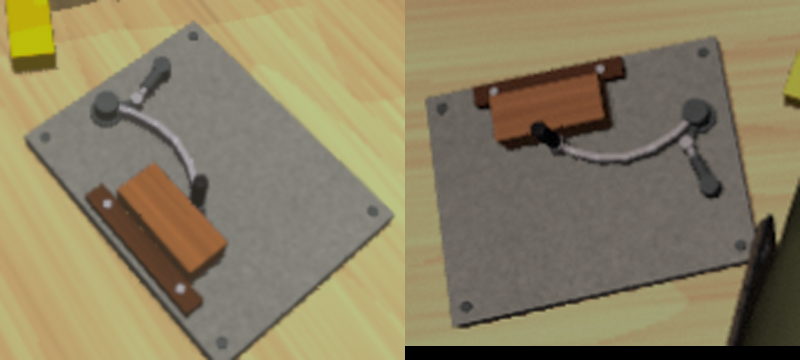

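The arm has sprung shut and bears on the slat, with the post at (200,190) in the left crop. Check flushness numerically.

Run:
```python
from h import *
np.set_printoptions(precision=4,suppress=True)
for n,f in(('scene','s8'),('top','t8')):
  k,d,V=K(n); W=np.linalg.inv(V); U=np.stack(np.meshgrid(np.arange(640.),np.arange(400.)),-1).reshape(-1,1,2)
  q=cv2.undistortPoints(U,k,d)[:,0]; q=np.c_[q,np.ones(len(q))]; D=np.load(f'pics/{f}.npy').ravel()
  P=(q*D[:,None])@W[:3,:3].T+W[:3,3]-SEAT; J=np.c_[P@JX,P@JY,P[:,2]]
  J=J[(D>0)&(abs(J[:,0])<.045)&(abs(J[:,1])<.09)]
  T=J[(J[:,2]>.025)&(J[:,2]<.035)&(J[:,0]>-.026)]
  print(n,'slat top',np.median(T,0),'pct x',np.percentile(T[:,0],[1,99]),'y',np.percentile(T[:,1],[1,99]),cv2.minAreaRect((T[:,:2]*1000).astype(np.float32)))
  H=J[(J[:,2]>.042)]; print(' post',len(H),np.median(H,0))
# slat's fence-side top edge by triangulation from the crops
S=lambda p:((p[0]+.5)/2.25-.5+265,(p[1]+.5)/2.25-.5+230)
T=lambda p:((p[0]-405+.5)/2.469-.5+125,(p[1]+.5)/2.471-.5+120)
for s,t in(((118,190),(602,74)),((190,274),(489,92)),((226,240),(497,140)),):
  P,e=tri('scene',S(s),'top',T(t)); P=P-SEAT; print('corner',P@JX,P@JY,P[2],e)
```

```text
scene slat top [0.0026 0.0032 0.0297] pct x [-0.0213  0.024 ] y [-0.0478  0.0508] ((0.029748916625976562, 0.8618927001953125), (49.74454116821289, 100.96803283691406), 1.293194055557251)
 post 65 [-0.0274  0.003   0.0584]
top slat top [-0.0001 -0.0028  0.0307] pct x [-0.0211  0.0212] y [-0.0507  0.049 ] ((0.2799339294433594, -0.23442459106445312), (102.31356811523438, 44.37352752685547), 89.3603515625)
 post 54 [-0.0317 -0.0018  0.0592]
corner 0.022279087158404178 -0.050929031686274114 0.02222877045543555 0.004178819468497892
corner 0.025191170699026693 0.05024511901532518 0.029432249339924683 0.0031825565814478235
corner -0.02054569714362407 0.04781205360936693 0.028637231659077517 0.00039921453265447527
```

The slat spans ±22 mm across and ±50 mm along the seat, level at 30 mm, with the post at about (-30,0). That is flush against the fence, so I'm handing in.

```bash
python3 -c "
from h import *
print(workorder.hand_in())"
```

```text
the job is handed in; nothing more can be done
None
```

The job is done and handed in: the short slat is clamped flush against the fence, and the robot is clear of everything. I drew the sprung arm back until it stayed open, laid the slat about 8 mm off the fence and let go. Then I pushed the post from behind until the arm snapped shut. It took about 20 s of the 70 s allowed.

**Last checks (both cameras):**
- **Slat:** it lies flat and centred on the seat to within about 1–3 mm, with its top 30 mm above the board. It is parallel to the fence within about 1°, with its fence-side edge at about +22 mm, where the fence face is (+22.5 mm).
- **Post:** it stands at about (-30, 0) mm from the seat, where it should be with the arm bearing on a clamped slat.

**What disagreed or went wrong:**
- **Reported height:** the depth images put the fingertips about 16 mm above the reported TCP height, not 19 mm below it as described.
- **First attempts:** because of that, the post was first pinched only by its top, and the first try at the slat closed on air above it without touching it. I corrected for the offset and the second grasp held at 44.7 mm.
- **Corner measurements:** two of the three final corner measurements were poor, with 3–4 mm between the two views' sight lines. The flushness figure is therefore only good to about 2–3 mm.

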